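# Start the clamp bolt of a sample chamber

## Robot

A 6-joint arm with a two-finger parallel gripper is mounted at the origin on the work surface. World frame = base frame: x ahead of the robot, y to its left, z up, the work surface at z = 0. Lengths are in m, angles in rad, forces in N, time in s.
With the tool pointing down it reaches from about 0.35 to 0.975 m from the base axis. Payload 4.9 kg.
Tool frame: the origin (TCP) lies midway between the tips of the shut fingers; the grasp point (between the pads) lies 19 mm behind it (manip.grip_depth is the distance from the TCP to the grasp point, in m); z points along the fingers, x is the direction in which the jaws open and shut, and the axes are right-handed (so a half turn about z gives the same grasp; the last joint's range is limited). The gripper opens to 85 mm and grips with 20 to 120 N. Pads are 22 mm wide; open, the fingers measure 114 mm over their backs; the gripper's body (76 mm by 85 mm) begins 54 mm behind the grasp point. The pads swing forward as they close: fully open they stand 13 mm farther back than shut.
Start: joints at [-1.227, 0.053, 1.613, -0, 1.476, -0.119], TCP at [0.279, -0.559, 0.231] pointing down, gripper open.
Joint ranges: [-3.01, 3.01], [-1.01, 2.22], [0.06, 2.58], [-1.02, 4.17], [0.09, 2.62], [-3.14, 3.14]. Speed limits (rad/s): [2.57, 2.57, 3.14, 3.14, 3.14, 3.14].

## Interface

Orientations are given as a unit quaternion [x, y, z, w].
In Python, from station import manip, vision, order gives the robot as it stands. The module is installed in compiled form; this text tells all that it offers.
- The arm moves only by the shell command python3 -m inch 'ROWS' [FORCE]. ROWS is text: rows parted by semicolons, each of 7 numbers parted by spaces: the turn, a rotation vector about the world's x, y, z in rad, then the shift along the world's x, y, z in m, then the gripper's target within -1 to 1 (fully open at 1, half-way at 0, shut at -1). In form: rx ry rz dx dy dz gripper; .... A call has 1 to 8 rows; each row shifts and turns the pose as measured when the row begins; what a row does not reach is not made up. A row lasts 1/10 s, in which the tool goes at most 50 mm and 8.59 degrees, less where a joint would pass 70% of its speed; a pose out of reach is approached as far as the arm can. A call is refused whole if a number of a shift passes 0.05 or a number of a turn 0.15, either way. A call with a gripper value outside its range is refused whole. The fingers move at their own pace and stop on an object; FORCE is the grip in N (left out, the last holds). Time passes only in rows, so rows that do not move let the fingers close. It gives the time, the measured TCP pose, the force and the opening at its end, in the units of the state.
- manip.get_obs(): the state, without advancing time (a new reading comes with each control period).
- vision.camera(name): name is "scene" or "side" or "wrist"; returns the picture (400x640x3 uint8, red, green, blue); there is no depth.
- vision.camera_model(name): a dict with "fov_y" (degrees; the focal length in pixels is half the picture's height over the tangent of half this angle, whatever the lens; pixels are square), "cx", "cy" (the principal point, pixels), "origin" and "rotation" of the camera in the world; the wrist camera has in their place "T_tool_cam" (4x4, takes a point from camera to tool coordinates, whose origin is the TCP and whose axes are the tool frame's). Camera axes: x right, y down, z forward; pixel columns grow to the right and rows downward; lengths in m; the calibration is good to about 2 mm. The wrist camera is an equidistant fisheye: a pixel r from the principal point sees the ray r / f radians off the axis. A picture is of the moment at which its call begins: read the wrist's pose just before it. camera_model takes no time and is no camera call.
- order.job_done(): hands the job in, once; it reports no verdict.
The state is a dict: "time": time; "joint_positions": joint angles; "dq": joint speeds; "effort": joint torques, N m; "tool_pos": TCP position; "orientation": TCP orientation; "contact_force": force on the tool from outside, world axes, zero at the start; "wrist_torque": the same for the moment, N m; "grip_width": finger opening in m.
Only numpy, scipy, OpenCV 4.12 (cv2) and the standard library are available. Lean on these libraries where they do the work, as an engineer would, in place of code of your own. Each camera call takes 0.05 s, during which the arm holds its last target.

## Task

The crank bolt that clamps the sample chamber's lid is standing loose on the start of its thread. Take the black knob of its crank and, keeping the bolt down on the thread and pressing only so lightly that the sprung knob never bottoms out, turn the crank backward (anticlockwise from above) until the bolt drops into the start of the thread; then go forward (clockwise) one full turn from there. Finish while still holding the knob, so that the bolt stays started by that one turn, and leave the things lying around the chamber where they are.

Things in the scene. Friction and masses are not known exactly. Their poses are not given: they have to be found in the camera images.
- axis (a point): Fixed point on the bolt's upright axis, on the top of the dark steel clamp strap (68 mm above the table). The strap, 40 mm wide, runs from the bolt along this point's +x over the round steel lid (120 mm across) of a low white box, the sample chamber (190 x 150 x 46 mm, its middle 125 mm from the axis). Nothing on it but the bolt is higher than 75 mm. All fixed to the table.
- knob: Black round knob, upright, 20 mm across, 42 mm tall; origin at its centre, half-way up. It stands on the end of the crank, 45 mm from the bolt's axis, and spins freely on its pin: held from above it can be walked round a 45 mm circle without turning the hand. Centre 142 mm above the table at lift 0, press 0. Crank's top 40 mm, bolt head's (40 mm wide) 37 mm under the centre of the unpressed knob.
- press (a joint): How far the knob is pushed down its pin against its spring, m: 0 unpressed, 0.014 bottomed out (keep below 0.0125). Spring 0.7 N/mm, 1.4 N where it begins; it passes the push on to the bolt, and a hand at a steady height feels the drop as less push (if the spring runs out, the held knob carries the bolt: follow down to let it drop fully). The bolt (0.4 kg) also goes down by its own weight.
- crank (a joint): Angle of the crank, rad; grows forward (clockwise seen from above), falls when turned backward. At 0 the crank points along axis's +x. It starts between -0.5 and 0.5; the thread drop is somewhere between -3.2 and -0.9, different every time.
- lift (a joint): Height of the bolt, m. Right-hand thread, lead 8 mm per turn. Turned backward the bolt climbs gently to 0, the crest, then drops 8 mm at once to about -0.008 where the thread begins. Turned forward after that it is caught in the thread and goes down 8 mm a turn: about -0.016 after one turn. Above 0.004 it is off the thread.
- beaker: Glass beaker, 64 mm across, 75 mm tall, standing; origin at the centre of its underside. Leave alone.
- vial: Small amber vial with a white cap, 32 mm across, 62 mm tall, standing; origin at the centre of its underside. Leave alone.
- driver: Screwdriver lying on the table, 160 mm long. Leave alone.
- block: Aluminium vial block with six dark holes, 50 x 90 x 35 mm; origin at the centre of its underside. Leave alone.

How it is judged:
By the outcome, as a careful person would: the job done as asked, in the order asked, and still so for the second after the job is handed in, while the arm keeps its last pose, push and grip.
It also fails if it takes over 72 s, if anything falls off the work surface, if the arm or the gripper's body presses on something with over 40 N, if the wrist force passes 120 N, or if a joint passes its speed limit or range.

## Working session

There is one attempt and no reset: what is moved stays moved. The work goes in short steps, Python scripts to look and compute and a shell command to move; the robot and the scene stay as the last step left them, time stands still between calls to the robot, and variables do not carry over. Pictures are saved under pics/ and viewed, and the job is handed in when it is done.

```bash
mkdir -p pics; ls; python3 - <<'E'
from station import manip, vision
import cv2
o=manip.get_obs()
for k,v in o.items(): print(k,v)
for n in ["scene","side"]:
    im=vision.camera(n); cv2.imwrite(f"pics/{n}0.png",im[:,:,::-1]); print(n,vision.camera_model(n))
print(vision.camera_model("wrist"), manip.grip_depth)
E
```

```text
pics
time 0.0
joint_positions [-1.22699959e+00  5.33780563e-02  1.61426001e+00  2.38296599e-05
  1.47602717e+00 -1.19030770e-01]
dq [ 3.48148208e-04  3.62934975e-04  3.51146975e-05 -1.70820166e-03
  6.69715586e-04 -1.19534437e-03]
effort [ 3.74290557e-04 -3.93678796e+01 -3.70177388e+01 -6.99107545e-05
  6.91198322e-03  5.22353872e-06]
tool_pos [ 0.27883021 -0.558668    0.23007019]
orientation [ 8.50434103e-01 -5.26080566e-01 -8.02929175e-04 -6.55241518e-04]
contact_force [-0.73641339 -0.12072417 -0.24478567]
wrist_torque [ 0.02885917  0.03359679 -0.04690702]
grip_width 0.08485178675385759
scene {'fov_y': 46.64277281530388, 'cx': 315.0009702761039, 'cy': 194.56832768027678, 'origin': array([1.36719053, 0.1331747 , 0.70984908]), 'rotation': array([ 0.5969178 ,  0.67933404, -0.31577829, -0.28719067])}
side {'fov_y': 50.813684829540605, 'cx': 318.50729844476587, 'cy': 193.64572727005122, 'origin': array([0.13557917, 0.54839587, 0.73731587]), 'rotation': array([-0.3497397 ,  0.84254744, -0.37874005,  0.15605103])}
{'fov_y': 65.70646984690485, 'cx': 317.06001674489556, 'cy': 199.9997432277365, 'T_tool_cam': array([[ 9.99999600e-01, -8.89570056e-04,  9.45667228e-05,
        -8.50382828e-05],
       [ 8.25793061e-04,  9.58582791e-01,  2.84812835e-01,
        -7.34384773e-02],
       [-3.44011003e-04, -2.84812643e-01,  9.58583142e-01,
        -1.42929144e-01],
       [ 0.00000000e+00,  0.00000000e+00,  0.00000000e+00,
         1.00000000e+00]])} 0.0187
```

View pics/scene0.png

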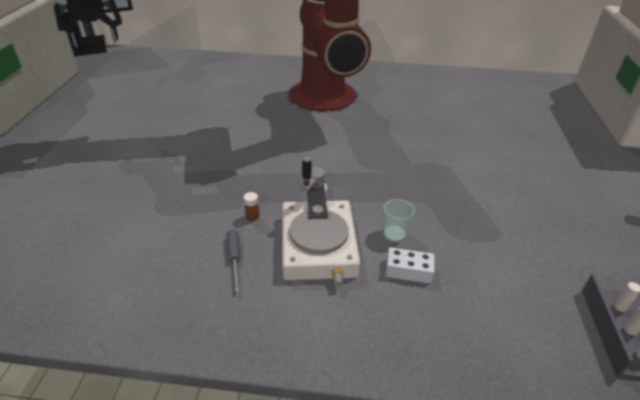

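View pics/side0.png

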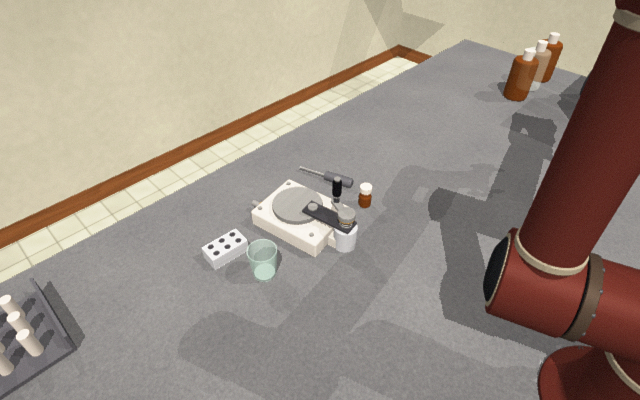

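The scene view shows the knob at about (307,168) and the strap running toward the viewer. In the side view the knob is near (337,187) and the bolt head near (346,213). Next I zoom in and triangulate.

```bash
cat > h.py <<'E'
import numpy as np, cv2
from scipy.spatial.transform import Rotation as R
from station import manip, vision
def ray(n,u,v,obs=None):
    m=vision.camera_model(n); f=200/np.tan(np.radians(m['fov_y'])/2)
    x,y=u-m['cx'],v-m['cy']
    if n!='wrist':
        d=np.array([x/f,y/f,1]); d/=np.linalg.norm(d)
        return m['origin'],R.from_quat(m['rotation']).apply(d)
    r=np.hypot(x,y)+1e-12; th=r/f
    d=np.array([x/r*np.sin(th),y/r*np.sin(th),np.cos(th)])
    T=m['T_tool_cam']; Q=R.from_quat(obs['orientation'])
    return obs['tool_pos']+Q.apply(T[:3,3]),Q.apply(T[:3,:3]@d)
def plane(n,u,v,z,obs=None):
    o,d=ray(n,u,v,obs); return o+d*(z-o[2])/d[2]
def tri(a,b):
    (o1,d1),(o2,d2)=a,b
    s=np.linalg.lstsq(np.c_[d1,-d2],o2-o1,rcond=None)[0]
    p,q=o1+s[0]*d1,o2+s[1]*d2
    return (p+q)/2,np.linalg.norm(p-q)
def proj(n,P,obs=None):
    m=vision.camera_model(n); f=200/np.tan(np.radians(m['fov_y'])/2)
    if n!='wrist':
        c=R.from_quat(m['rotation']).inv().apply(np.array(P)-m['origin']); return m['cx']+f*c[0]/c[2],m['cy']+f*c[1]/c[2]
    T=m['T_tool_cam']; Q=R.from_quat(obs['orientation'])
    c=T[:3,:3].T@(Q.inv().apply(np.array(P)-obs['tool_pos'])-T[:3,3])
    th=np.arctan2(np.hypot(c[0],c[1]),c[2]); a=np.arctan2(c[1],c[0])
    return m['cx']+f*th*np.cos(a),m['cy']+f*th*np.sin(a)
E
python3 - <<'E'
from h import *
a=cv2.imread('pics/scene0.png')[145:295,215:455]; b=cv2.imread('pics/side0.png')[150:290,190:390]
cv2.imwrite('pics/za.png',cv2.resize(a,None,fx=3.3,fy=3.3,interpolation=cv2.INTER_CUBIC))
cv2.imwrite('pics/zb.png',cv2.resize(b,None,fx=4,fy=4,interpolation=cv2.INTER_CUBIC))
for n,(x0,x1,y0,y1) in dict(scene=(298,316,152,190),side=(328,347,172,200)).items():
    im=cv2.imread(f'pics/{n}0.png')[y0:y1,x0:x1].max(2); ys,xs=np.where(im<45); print(n,xs.mean()+x0,ys.mean()+y0,xs.min()+x0,xs.max()+x0,ys.min()+y0,ys.max()+y0,len(xs))
E
```

```text
scene 306.1801801801802 169.6936936936937 303 310 162 178 111
side 336.61344537815125 188.39495798319328 333 341 181 196 119
```

View pics/za.png

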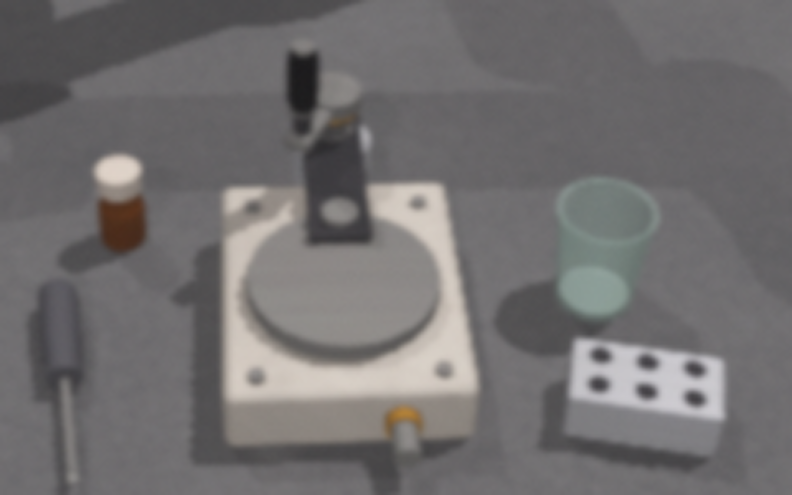

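View pics/zb.png

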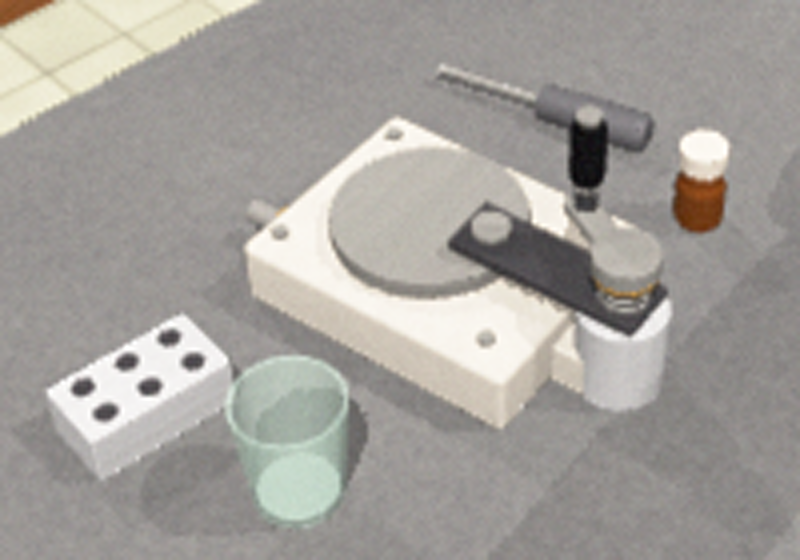

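```bash
python3 - <<'E'
from h import *
for nm,a,b,z in [('knob',(306.8,169),(337,187),.142),('knobtop',(306.8,159.5),(337,177.5),.163),('head',(316.5,171.7),(346.75,211.75),.105),('lid',(319.2,230.5),(297.5,205.5),.062),('capt',(250.8,195.5),(365.5,184.5),.062),('beakrim',(399,209),(262.5,247),.075)]:
    print(nm,*[np.round(x,4) for x in tri(ray('scene',*a),ray('side',*b))],plane('scene',*a,z).round(4),plane('side',*b,z).round(4))
E
```

```text
knob [0.5978 0.0285 0.1392] 0.0005 [0.6018 0.0293 0.142 ] [0.5956 0.0306 0.142 ]
knobtop [0.5994 0.0284 0.1646] 0.0013 [0.5977 0.0287 0.163 ] [0.6008 0.0261 0.163 ]
head [0.5547 0.0433 0.1029] 0.0028 [0.5588 0.0448 0.105 ] [0.5534 0.0432 0.105 ]
lid [0.6859 0.0669 0.0512] 0.0009 [0.6967 0.0676 0.062 ] [0.6772 0.075  0.062 ]
capt [ 0.6117 -0.0923  0.0655] 0.0005 [ 0.6078 -0.0933  0.062 ] [ 0.6142 -0.0959  0.062 ]
beakrim [0.6247 0.224  0.077 ] 0.0042 [0.6236 0.2261 0.075 ] [0.6259 0.2208 0.075 ]
```

Knob is at about (0.598, 0.0285, 0.140), the axis about (0.556, 0.044) and 45 mm away as expected, with strap yaw about 0.18. Next I move above the knob.

```bash
python3 -m inch '0 0 0 0.023 0.042 0 1; 0 0 0 0.023 0.042 0 1; 0 0 0 0.023 0.042 0 1; 0 0 0 0.023 0.042 0 1; 0 0 0 0.023 0.042 0 1; 0 0 0 0.023 0.042 0 1; 0 0 0 0.023 0.042 0 1; 0 0 0 0.023 0.042 0 1' && python3 -m inch '0 0 0 0.023 0.042 0 1; 0 0 0 0.023 0.042 0 1; 0 0 0 0.023 0.042 0 1; 0 0 0 0.023 0.042 0 1; 0 0 0 0.023 0.042 0 1'
```

```text
time: 0.9
tool_pos: [0.4624, -0.213, 0.2248]
orientation: [0.847, -0.531, -0.003, -0.002]
contact_force: [0.5, 0.0, 0.6]
grip_width: 0.0856
time: 1.4
tool_pos: [0.5791, 0.0074, 0.2229]
orientation: [0.847, -0.531, -0.004, -0.001]
contact_force: [0.3, 0.1, 0.1]
grip_width: 0.0856
```

```bash
python3 - <<'E'
from h import *
o=manip.get_obs(); im=vision.camera('wrist'); cv2.imwrite('pics/w1.png',im[:,:,::-1]); print(o['tool_pos'],o['orientation'])
np.save('o1.npy',o,allow_pickle=True)
E
```

```text
[0.5790938  0.00742413 0.22292909] [ 0.84727533 -0.53113751 -0.00401466 -0.00115642]
```

View pics/w1.png

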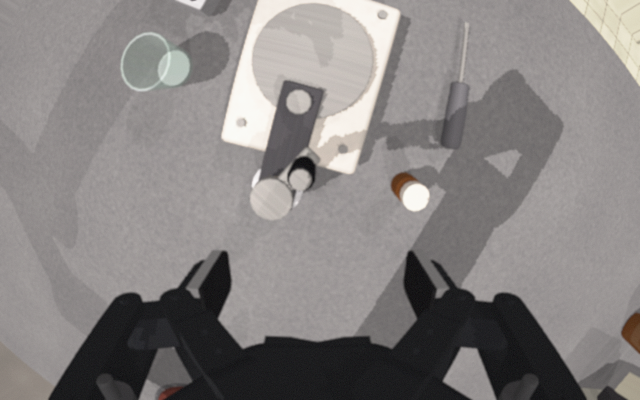

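The wrist view shows the knob top at about (300,180), the bolt head at about (271,199) and the lid centre at about (314,63).

```bash
python3 - <<'E'
from h import *
o=np.load('o1.npy',allow_pickle=True).item()
b=cv2.imread('pics/w1.png')[130:230,230:340]
cv2.imwrite('pics/w1z.png',cv2.resize(b,None,fx=6,fy=6,interpolation=cv2.INTER_CUBIC))
print(plane('wrist',300,180,.163,o),plane('wrist',271,199,.105,o),plane('wrist',314,63,.06,o),plane('wrist',299,101,.07,o))
E
```

```text
[0.59821024 0.03002324 0.163     ] [0.55775008 0.04353127 0.105     ] [0.68559532 0.06367189 0.06      ] [0.64527025 0.05968187 0.07      ]
```

View pics/w1z.png

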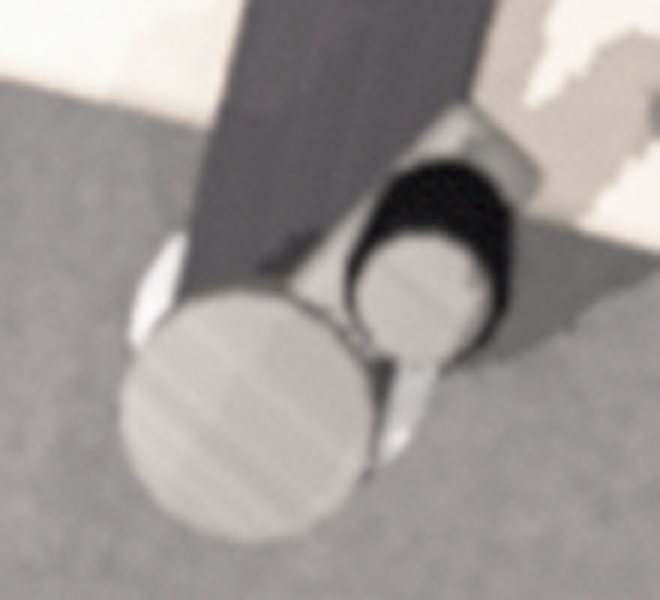

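```bash
python3 -m inch '0 0 0 0.019 0.0214 0 1; 0 0 0 0 0 0 1;0 0 0 0 0 -0.02 1; 0 0 0 0 0 -0.02 1;0 0 0 0 0 -0.02 1;0 0 0 0 0 -0.015 1;0 0 0 0 0 0 1'; python3 - <<'E'
from h import *
o=manip.get_obs();print(o['tool_pos'],R.from_quat(o['orientation']).as_matrix()[:,2])
E
```

```text
time: 2.15
tool_pos: [0.5987, 0.0378, 0.1423]
orientation: [0.85, -0.526, -0.007, -0.002]
contact_force: [0.3, -0.2, -0.1]
grip_width: 0.0854
[0.59872284 0.03777131 0.14233528] [-0.0089614   0.01033226 -0.99990646]
```

```bash
python3 -m inch '0 0 0 0 -0.009 0 1; 0 0 0 0 0 -0.010 1; 0 0 0 0 0 -0.005 1;0 0 0 0 0 0 1'; python3 - <<'E'
from h import *
o=manip.get_obs();print(o['tool_pos'],o['contact_force'])
im=vision.camera('wrist'); cv2.imwrite('pics/w2.png',im[:,:,::-1]); o=manip.get_obs();print(o['tool_pos'],o['contact_force'])
E
```

```text
time: 2.55
tool_pos: [0.5998, 0.0266, 0.1287]
orientation: [0.85, -0.527, -0.005, -0.003]
contact_force: [-0.5, -0.6, 0.8]
grip_width: 0.0857
[0.59981695 0.0266137  0.12873407] [-0.46044104 -0.61151727  0.78572499]
[0.59992377 0.02667193 0.12900962] [ 0.18847469  0.26858344 -0.79331572]
```

View pics/w2.png

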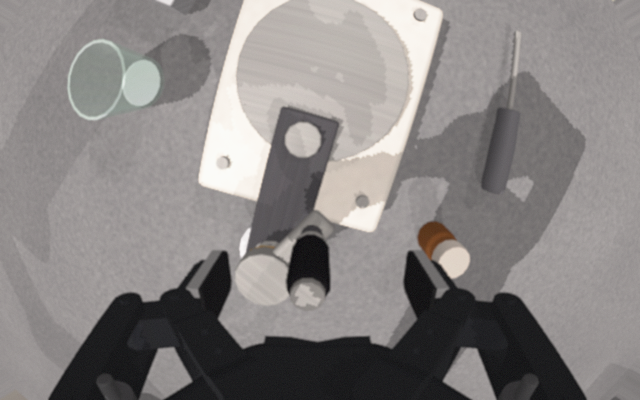

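The wrist view shows the knob between the pads, with its top at (309,293), slightly left of the pad mid-line at about 317.

```bash
python3 - <<'E'
from h import *
o=manip.get_obs()
p=plane('wrist',309,291,.163,o); print(p, R.from_quat(o['orientation']).inv().apply(p-o['tool_pos']))
print(plane('wrist',263,277,.105,o))
E
```

```text
[0.60001791 0.03016484 0.163     ] [-0.0034596  -0.00162494 -0.03395505]
[0.56059343 0.04556641 0.105     ]
```

```bash
python3 -m inch '0 0 0 -0.0005 0.0028 -0.001 0.2; 0 0 0 0 0 0 -0.4; 0 0 0 0 0 0 -1; 0 0 0 0 0 0 -1; 0 0 0 0 0 0 -1;0 0 0 0 0 0 -1' 40; python3 - <<'E'
from h import *
o=manip.get_obs();print(o['tool_pos'],o['contact_force'],o['wrist_torque'])
E
```

```text
time: 3.2
tool_pos: [0.6001, 0.0302, 0.1297]
orientation: [0.85, -0.526, -0.004, -0.003]
contact_force: [0.2, 0.4, 0.6]
grip_width: 0.0189
[0.60009547 0.03016933 0.12968144] [0.17887986 0.36079492 0.63046735] [-0.09321036  0.01603427  0.05021392]
```

```bash
for i in 1; do python3 -m inch '0 0 0 0 0 -0.002 -1; 0 0 0 0 0 -0.002 -1;0 0 0 0 0 -0.001 -1; 0 0 0 0 0 0 -1'; done; python3 - <<'E'
from h import *
o=manip.get_obs();print(o['tool_pos'],o['contact_force'],o['wrist_torque'])
im=vision.camera('side'); b=im[150:290,250:450,::-1]; cv2.imwrite('pics/s2.png',cv2.resize(b,None,fx=4,fy=4,interpolation=cv2.INTER_CUBIC))
o=manip.get_obs();print(o['tool_pos'],o['contact_force'],o['wrist_torque'])
E
```

```text
time: 3.6
tool_pos: [0.6004, 0.0301, 0.1258]
orientation: [0.85, -0.526, -0.004, -0.003]
contact_force: [-2.1, 0.5, 2.8]
grip_width: 0.0192
[0.60041907 0.03008003 0.12581679] [-2.07456547  0.54936361  2.7842948 ] [-0.0296163   0.34143447  0.05243313]
[0.60041322 0.03010053 0.12587202] [-2.1618742   0.3495565   3.72987592] [-0.0113285   0.32075677 -0.01062817]
```

View pics/s2.png

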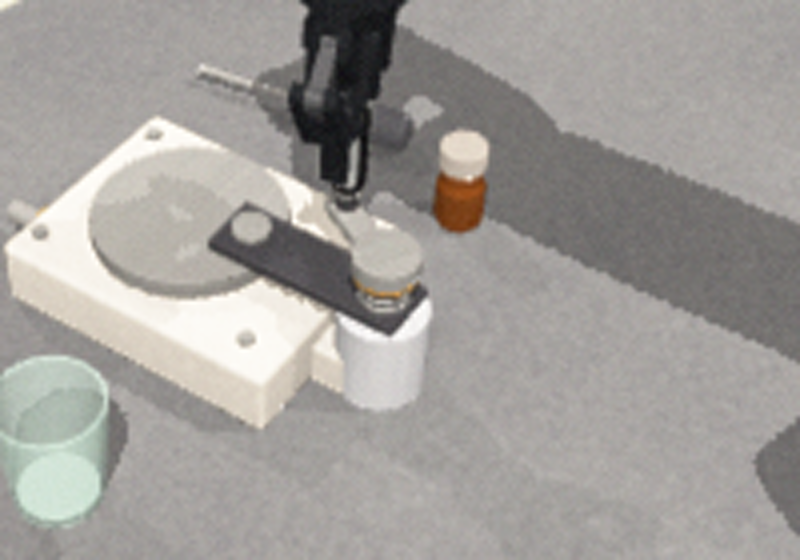

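```bash
cat > arc.py <<'E'
import sys
from h import *
# arc.py dphi nrows [cx cy r]: relative shifts from the present pose
a=list(map(float,sys.argv[1:])); C=np.array(a[2:4]) if len(a)>3 else np.array([.5560,.0438]); r=a[4] if len(a)>4 else .045
o=manip.get_obs(); p=o['tool_pos'][:2]; v=p-C; ph=np.arctan2(v[1],v[0])
print('pos',o['tool_pos'].round(4),'phi',ph.round(3),'crank~',round(.165-ph,3),'r',np.hypot(*v).round(4),'F',o['contact_force'].round(2),'tq',o['wrist_torque'].round(2))
q=p
for i in range(1,int(a[1])+1):
    t=ph+a[0]*i/a[1]; n=C+r*np.array([np.cos(t),np.sin(t)]); print((n-q).round(4)); q=n
E
python3 arc.py 1.2 8 
```

```text
pos [0.6004 0.0301 0.1259] phi -0.299 crank~ 0.464 r 0.0465 F [-2.16  0.35  3.73] tq [-0.01  0.32 -0.01]
[0.0001 0.007 ]
[0.0005 0.0067]
[-0.0005  0.0067]
[-0.0015  0.0066]
[-0.0025  0.0063]
[-0.0034  0.0058]
[-0.0042  0.0053]
[-0.005   0.0046]
```

```bash
python3 -m inch '0 0 0 0.0001 0.007 -0.001 -1; 0 0 0 0.0005 0.0067 -0.001 -1; 0 0 0 -0.0005 0.0067 -0.001 -1; 0 0 0 -0.0015 0.0066 0 -1; 0 0 0 0 0 0 -1'; python3 arc.py 0.6 4
```

```text
time: 4.15
tool_pos: [0.6007, 0.0578, 0.1248]
orientation: [0.85, -0.527, -0.001, -0.003]
contact_force: [-2.6, -0.6, 4.6]
grip_width: 0.0185
pos [0.6007 0.0578 0.1248] phi 0.303 crank~ -0.138 r 0.0468 F [-2.58 -0.6   4.61] tq [-0.02  0.43 -0.04]
[-0.0042  0.0057]
[-0.0034  0.0058]
[-0.0042  0.0053]
[-0.005   0.0046]
```

```bash
python3 -m inch '0 0 0 -0.0035 0.0057 -0.001 -1; 0 0 0 -0.0034 0.0058 -0.001 -1; 0 0 0 -0.0042 0.0053 -0.001 -1; 0 0 0 -0.005 0.0046 -0.001 -1; 0 0 0 0 0 0 -1'; python3 arc.py 0.2 2
```

```text
time: 4.65
tool_pos: [0.5858, 0.0802, 0.1232]
orientation: [0.85, -0.526, 0.003, -0.003]
contact_force: [-2.9, -1.9, 6.4]
grip_width: 0.019
pos [0.5858 0.0802 0.1232] phi 0.884 crank~ -0.719 r 0.047 F [-2.86 -1.94  6.36] tq [-0.34  0.56 -0.02]
[-0.0049  0.0011]
[-0.0039  0.0023]
```

```bash
python3 -m inch '0 0 0 -0.0043 0.0020 -0.001 -1; 0 0 0 -0.004 0.0023 -0.001 -1; 0 0 0 0 0 0 -1'; python3 arc.py 0.2 2
```

```text
time: 4.95
tool_pos: [0.5784, 0.085, 0.1234]
orientation: [0.85, -0.526, 0.005, -0.004]
contact_force: [-2.6, -2.6, 6.2]
grip_width: 0.0185
pos [0.5784 0.085  0.1234] phi 1.073 crank~ -0.908 r 0.0469 F [-2.57 -2.61  6.21] tq [-0.47  0.57  0.06]
[-0.005   0.0003]
[-0.0042  0.0015]
```

```bash
python3 -m inch '0 0 0 -0.0047 0.0006 -0.002 -1; 0 0 0 -0.0042 0.0015 -0.0015 -1; 0 0 0 0 0 -0.001 -1'; python3 arc.py 0.2 2
```

```text
time: 5.25
tool_pos: [0.5714, 0.088, 0.1222]
orientation: [0.85, -0.526, 0.009, -0.006]
contact_force: [-1.8, -3.1, 6.6]
grip_width: 0.0188
pos [0.5714 0.088  0.1222] phi 1.235 crank~ -1.07 r 0.0469 F [-1.76 -3.15  6.63] tq [-0.57  0.71 -0.01]
[-0.0049 -0.0005]
[-0.0044  0.0008]
```

```bash
cat >> arc.py <<'E'
print('rot',(R.from_quat([.85,-.5268,0,0])*R.from_quat(o['orientation']).inv()).as_rotvec().round(4))
E
python3 arc.py 0.2 2 | tail -1
python3 -m inch '0.0 0 0 -0.0047 -0.0003 -0.002 -1; 0 0 0 -0.0044 0.0008 -0.0015 -1; 0 0 0 0 0 -0.001 -1'; python3 arc.py 0.2 2
```

```text
rot [-0.0016  0.0211 -0.0014]
time: 5.55
tool_pos: [0.5648, 0.0898, 0.1216]
orientation: [0.85, -0.526, 0.012, -0.009]
contact_force: [-3.0, -3.6, 7.4]
grip_width: 0.0188
pos [0.5648 0.0898 0.1216] phi 1.382 crank~ -1.217 r 0.0468 F [-2.99 -3.6   7.4 ] tq [-0.55  0.81 -0.02]
[-0.0048 -0.0011]
[-0.0045  0.0002]
rot [-0.0027  0.0299 -0.0014]
```

```bash
python3 -m inch '0 0.012 0 -0.0052 -0.0006 -0.001 -1; 0 0.012 0 -0.005 0.0002 -0.001 -1; 0 0.006 0 -0.001 0 -0.001 -1'; python3 arc.py 0.2 2
```

```text
time: 5.85
tool_pos: [0.5568, 0.0903, 0.123]
orientation: [0.85, -0.526, 0.004, -0.004]
contact_force: [-1.1, -3.4, 7.8]
grip_width: 0.0188
pos [0.5568 0.0903 0.123 ] phi 1.553 crank~ -1.388 r 0.0465 F [-1.12 -3.42  7.8 ] tq [-0.66  0.25 -0.02]
[-0.0045 -0.0016]
[-0.0045 -0.0006]
rot [-0.003   0.0106 -0.0015]
```

```bash
python3 -m inch '0 0.006 0 -0.0052 -0.0016 -0.0005 -1; 0 0.006 0 -0.005 -0.0008 -0.0005 -1; 0 0.004 0 -0.001 0 -0.0005 -1'; python3 arc.py 0.2 2
```

```text
time: 6.15
tool_pos: [0.547, 0.089, 0.1236]
orientation: [0.85, -0.526, -0.001, -0.002]
contact_force: [1.2, -4.4, 1.8]
grip_width: 0.0189
pos [0.547  0.089  0.1236] phi 1.768 crank~ -1.603 r 0.0461 F [ 1.24 -4.35  1.77] tq [-0.83 -0.3   0.05]
[-0.0041 -0.0022]
[-0.0042 -0.0015]
rot [-0.0039  0.0005 -0.0019]
```

Force fell from 7.8 to 1.8 N at steady height, which marks the drop. I follow down to let it seat.

```bash
python3 -m inch '0 0 0 0 -0.0003 -0.002 -1; 0 0 0 0 -0.0003 -0.002 -1; 0 0 0 0 -0.0003 -0.0015 -1; 0 0 0 0 0 -0.0007 -1'; python3 arc.py 0.2 2;  python3 - <<'E'
from h import *
for n in ['side','scene']:
    im=vision.camera(n); b=(im[150:290,250:450,::-1] if n=='side' else im[130:270,215:415,::-1]); cv2.imwrite(f'pics/{n}3.png',cv2.resize(b,None,fx=4,fy=4,interpolation=cv2.INTER_CUBIC))
E
```

```text
time: 6.55
tool_pos: [0.5473, 0.0889, 0.117]
orientation: [0.851, -0.526, -0.0, -0.003]
contact_force: [0.5, -1.9, 6.7]
grip_width: 0.0189
pos [0.5473 0.0889 0.117 ] phi 1.762 crank~ -1.597 r 0.0459 F [ 0.48 -1.91  6.75] tq [-0.59  0.03 -0.  ]
[-0.0042 -0.002 ]
[-0.0042 -0.0015]
rot [-0.0049  0.0019 -0.002 ]
```

View pics/side3.png

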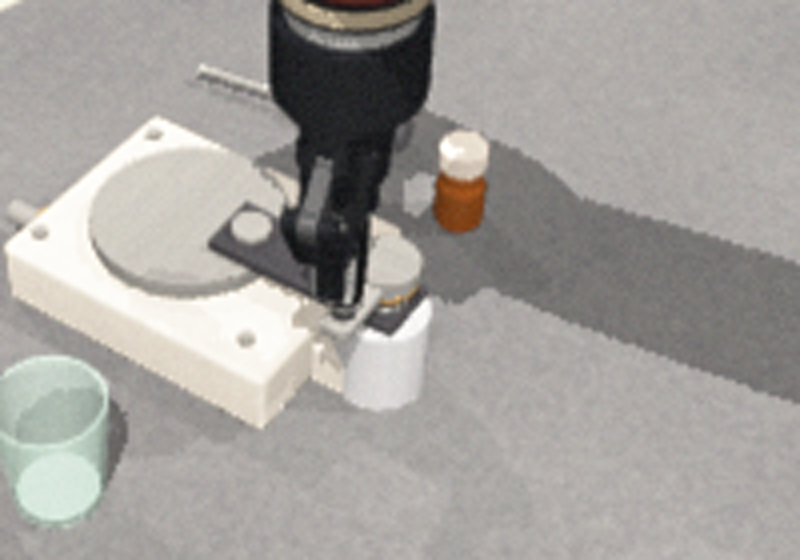

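View pics/scene3.png

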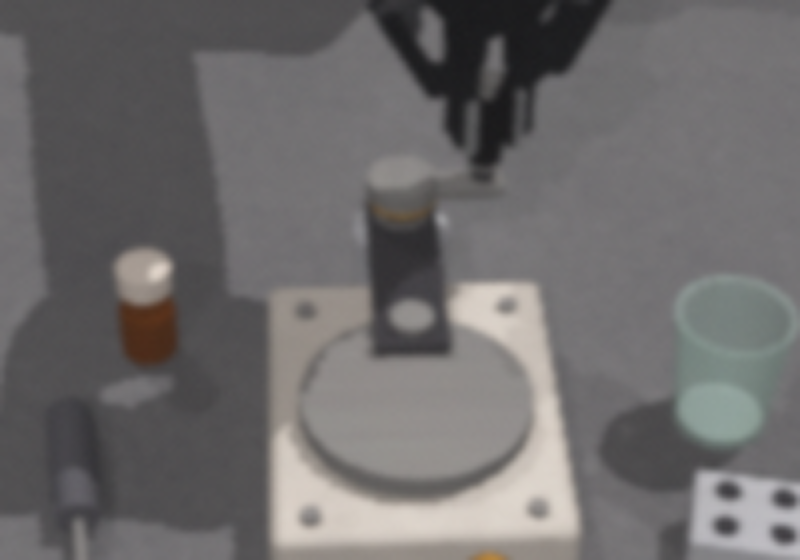

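The views show the head seated lower and the crank now pointing to the robot's left. Lift changed by about -7.5 mm from force and height. The drop is at TCP phi of about 1.66±0.1, so I go forward and end near phi 1.61 a turn later.

```bash
python3 arc.py -0.9 6
```

```text
pos [0.5473 0.0889 0.1171] phi 1.761 crank~ -1.596 r 0.0459 F [-0.28 -2.6   6.46] tq [-0.46  0.03  0.02]
[ 0.0069 -0.0001]
[ 0.0067 -0.0002]
[ 0.0066 -0.0012]
[ 0.0064 -0.0022]
[ 0.006  -0.0031]
[ 0.0054 -0.004 ]
rot [-0.0049  0.002  -0.002 ]
```

```bash
python3 -m inch '0 0 0 0.0069 -0.0001 -0.001 -1; 0 0 0 0.0067 -0.0003 -0.001 -1; 0 0 0 0.0066 -0.0013 -0.001 -1; 0 0 0 0.0064 -0.0023 -0.001 -1; 0 0 0 0.006 -0.0032 -0.001 -1;0 0 0 0.0054 -0.0042 -0.001 -1'; python3 arc.py -0.9 6
```

```text
time: 7.25
tool_pos: [0.5831, 0.0816, 0.1122]
orientation: [0.851, -0.525, -0.007, -0.003]
contact_force: [-3.7, 1.4, 8.8]
grip_width: 0.019
pos [0.5831 0.0816 0.1122] phi 0.949 crank~ -0.784 r 0.0465 F [-3.73  1.38  8.84] tq [-0.03  0.56 -0.06]
[ 0.0043 -0.0056]
[ 0.0045 -0.0051]
[ 0.0037 -0.0057]
[ 0.0028 -0.0061]
[ 0.0018 -0.0065]
[ 0.0008 -0.0067]
rot [-0.0128 -0.0082 -0.0034]
```

```bash
python3 -m inch '-0.004 -0.003 0 0.0043 -0.0056 0.002 -1; -0.004 -0.003 0 0.0045 -0.0053 0.0005 -1; -0.004 -0.002 0 0.0036 -0.0057 0 -1; 0 0 0 0.0026 -0.0061 -0.0004 -1'; python3 arc.py -0.9 6
```

```text
time: 7.65
tool_pos: [0.5978, 0.0642, 0.1153]
orientation: [0.851, -0.525, -0.005, -0.004]
contact_force: [-0.8, 2.7, 5.1]
grip_width: 0.0186
pos [0.5978 0.0642 0.1153] phi 0.453 crank~ -0.288 r 0.0465 F [-0.78  2.69  5.13] tq [ 0.16  0.13 -0.01]
[ 0.0011 -0.0069]
[ 0.0015 -0.0066]
[ 0.0005 -0.0067]
[-0.0005 -0.0067]
[-0.0015 -0.0066]
[-0.0024 -0.0063]
rot [-0.0121 -0.0036 -0.0043]
```

```bash
python3 -m inch '-0.003 0 0 0.0005 -0.0069 -0.0006 -1; -0.003 0 0 0.0013 -0.0066 -0.0006 -1; -0.003 0 0 0.0003 -0.0067 -0.0006 -1; -0.003 0 0 -0.0007 -0.0067 -0.0006 -1; 0 0 0 -0.0017 -0.0066 -0.0006 -1'; python3 arc.py -0.9 6
```

```text
time: 8.15
tool_pos: [0.6015, 0.0374, 0.1152]
orientation: [0.851, -0.525, -0.002, -0.008]
contact_force: [2.2, 1.5, 5.7]
grip_width: 0.0188
pos [0.6015 0.0374 0.1152] phi -0.139 crank~ 0.304 r 0.046 F [2.24 1.53 5.72] tq [ 0.06 -0.29  0.01]
[-0.0024 -0.0065]
[-0.0024 -0.0063]
[-0.0033 -0.0059]
[-0.0042 -0.0053]
[-0.0049 -0.0046]
[-0.0055 -0.0038]
rot [-0.0158  0.0056 -0.0051]
```

```bash
python3 -m inch '-0.004 0.002 0 -0.0022 -0.0065 -0.0008 -1; -0.004 0.002 0 -0.0024 -0.0063 -0.0008 -1; -0.004 0 0 -0.0033 -0.0059 -0.0008 -1; -0.004 0 0 -0.0042 -0.0053 -0.0008 -1; -0.003 0 0 -0.0049 -0.0046 -0.0008 -1'; python3 arc.py -0.9 6
```

```text
time: 8.65
tool_pos: [0.5896, 0.0137, 0.1148]
orientation: [0.851, -0.525, 0.004, -0.008]
contact_force: [3.4, -0.7, 5.5]
grip_width: 0.0188
pos [0.5896 0.0137 0.1148] phi -0.731 crank~ 0.896 r 0.0451 F [ 3.37 -0.75  5.48] tq [-0.04 -0.38 -0.05]
[-0.005  -0.0046]
[-0.0055 -0.0039]
[-0.006 -0.003]
[-0.0064 -0.0021]
[-0.0067 -0.0011]
[-0.0067 -0.0001]
rot [-0.0088  0.0149 -0.0051]
```

```bash
python3 -m inch '-0.002 0.004 0 -0.005 -0.0046 -0.001 -1; -0.002 0.004 0 -0.0055 -0.0039 -0.001 -1; -0.002 0.004 0 -0.006 -0.003 -0.001 -1; -0.002 0.004 0 -0.0064 -0.0021 -0.001 -1; 0 0.003 0 -0.0067 -0.0011 -0.001 -1'; python3 arc.py -0.9 6; python3 - <<'E'
from h import *
for n in ['side','scene']:
    im=vision.camera(n); b=(im[150:290,250:450,::-1] if n=='side' else im[130:270,215:415,::-1]); cv2.imwrite(f'pics/{n}4.png',cv2.resize(b,None,fx=4,fy=4,interpolation=cv2.INTER_CUBIC))
E
```

```text
time: 9.15
tool_pos: [0.5659, 0.0007, 0.1142]
orientation: [0.851, -0.525, 0.004, -0.006]
contact_force: [2.5, -4.3, 4.6]
grip_width: 0.0186
pos [0.5659 0.0007 0.1142] phi -1.346 crank~ 1.511 r 0.0442 F [ 2.48 -4.33  4.62] tq [-0.51 -0.2   0.01]
[-0.0065 -0.0018]
[-0.0067  0.    ]
[-0.0067  0.001 ]
[-0.0064  0.002 ]
[-0.0061  0.0029]
[-0.0056  0.0038]
rot [-0.006   0.0122 -0.0044]
```

View pics/scene4.png

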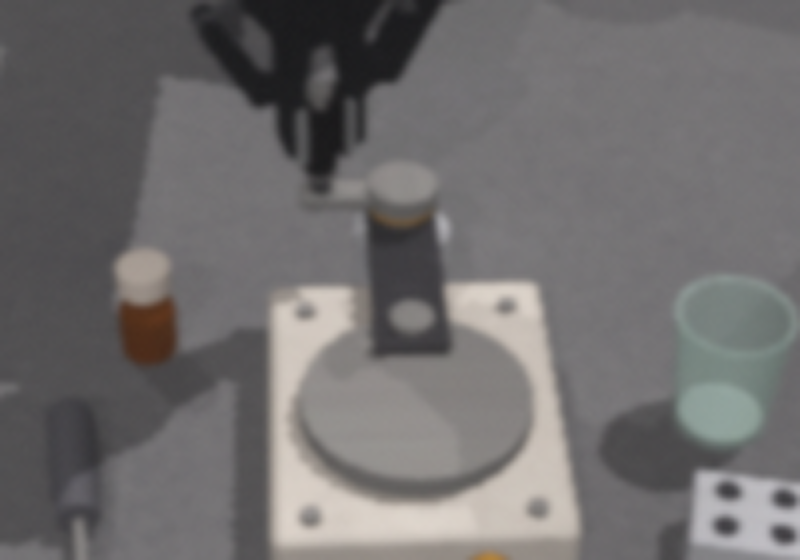

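View pics/side4.png

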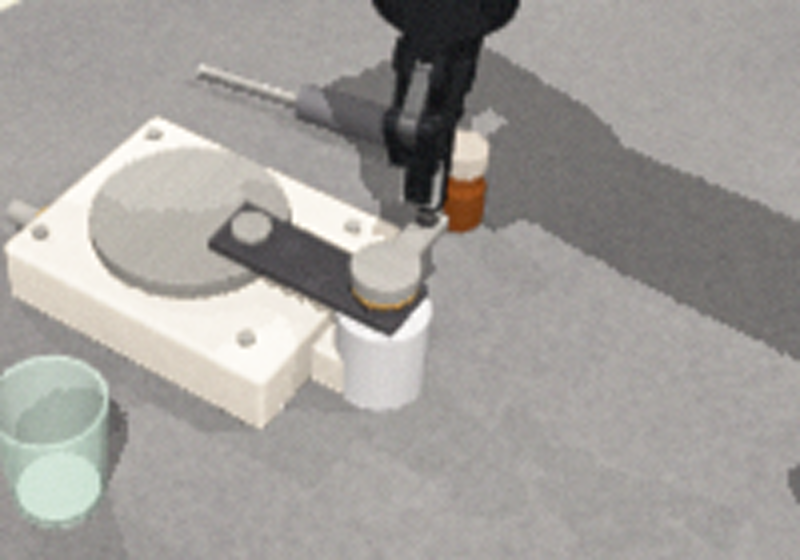

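```bash
python3 arc.py -0.75 5 .5556 .0428 .045
```

```text
pos [5.647e-01 4.000e-04 1.138e-01] phi -1.359 crank~ 1.524 r 0.0433 F [-0.06 -3.59  4.78] tq [-0.66  0.14 -0.02]
[-0.0063 -0.0025]
[-0.0067  0.0001]
[-0.0067  0.0011]
[-0.0064  0.0021]
[-0.006  0.003]
rot [-0.0054  0.0096 -0.0042]
```

```bash
python3 -m inch '-0.002 0.003 0 -0.0063 -0.002 -0.001 -1; -0.002 0.003 0 -0.0067 -0.0002 -0.001 -1; -0.002 0.003 0 -0.0067 0.0009 -0.001 -1; 0 0.002 0 -0.0064 0.0019 -0.001 -1; 0 0.002 0 -0.006 0.0028 -0.001 -1'; python3 arc.py -0.75 5 .5556 .0428 .045
```

```text
time: 9.75
tool_pos: [0.5372, 0.0044, 0.1126]
orientation: [0.851, -0.526, 0.003, -0.003]
contact_force: [1.2, -3.0, 6.2]
grip_width: 0.0186
pos [0.5372 0.0044 0.1126] phi -2.017 crank~ 2.182 r 0.0425 F [ 1.16 -2.96  6.23] tq [-0.69 -0.   -0.05]
[-0.0069  0.0011]
[-0.0053  0.0042]
[-0.0046  0.0049]
[-0.0038  0.0056]
[-0.0029  0.0061]
rot [-0.0016  0.0092 -0.0029]
```

```bash
python3 -m inch '0 0.003 0 -0.0069 0.0013 -0.001 -1; 0 0.003 0 -0.0057 0.0040 -0.001 -1; 0 0.002 0 -0.0049 0.0047 -0.0008 -1; 0 0 0 -0.004 0.0055 -0.0008 -1; 0 0 0 -0.003 0.0061 -0.0008 -1'; python3 arc.py -0.75 5 .5556 .0428 .045
```

```text
time: 10.25
tool_pos: [0.5155, 0.0272, 0.1113]
orientation: [0.85, -0.526, 0.003, -0.004]
contact_force: [-1.1, -4.0, 6.7]
grip_width: 0.0188
pos [0.5155 0.0272 0.1113] phi -2.77 crank~ 2.935 r 0.043 F [-1.06 -4.04  6.69] tq [-0.54  0.17 -0.02]
[-0.0038  0.0057]
[-0.001   0.0067]
[0.     0.0067]
[0.001  0.0067]
[0.002  0.0064]
rot [-0.0038  0.0097 -0.0013]
```

```bash
python3 -m inch '-0.001 0.003 0 -0.0032 0.006 -0.0008 -1; -0.001 0.003 0 -0.0012 0.0067 -0.0008 -1; 0 0.003 0 -0.0001 0.0067 -0.0008 -1; 0 0 0 0.001 0.0067 -0.0008 -1; 0 0 0 0.002 0.0064 -0.0008 -1'; python3 arc.py -0.75 5 .5556 .0428 .045
```

```text
time: 10.75
tool_pos: [0.5149, 0.0612, 0.1093]
orientation: [0.85, -0.527, 0.001, -0.002]
contact_force: [-1.2, -3.1, 6.6]
grip_width: 0.0189
pos [0.5149 0.0612 0.1093] phi 2.716 crank~ -2.551 r 0.0446 F [-1.2  -3.13  6.59] tq [-0.55  0.13 -0.05]
[0.0029 0.0061]
[0.0041 0.0054]
[0.0048 0.0047]
[0.0055 0.0039]
[0.006  0.0031]
rot [-0.0025  0.0029 -0.0005]
```

```bash
python3 -m inch '0 0 0 0.0029 0.0061 -0.0008 -1; 0 0 0 0.0041 0.0054 -0.0008 -1; 0 0 0 0.0048 0.0047 -0.0008 -1; 0 0 0 0.0055 0.0039 -0.0008 -1; 0 0 0 0.004 0.0025 -0.0008 -1'; python3 arc.py -0.3 3 .5556 .0428 .045;python3 - <<'E'
from h import *
im=vision.camera('scene'); cv2.imwrite('pics/scene5.png',cv2.resize(im[130:270,215:415,::-1],None,fx=4,fy=4,interpolation=cv2.INTER_CUBIC))
E
```

```text
time: 11.25
tool_pos: [0.537, 0.0855, 0.1072]
orientation: [0.85, -0.526, 0.0, -0.002]
contact_force: [-1.2, -4.0, 6.7]
grip_width: 0.0184
pos [0.537  0.0855 0.1072] phi 1.98 crank~ -1.815 r 0.0466 F [-1.25 -4.03  6.73] tq [-0.72  0.15 -0.03]
[0.0048 0.0001]
[0.0043 0.0012]
[0.0044 0.0007]
rot [-0.0026  0.0017 -0.0014]
```

View pics/scene5.png

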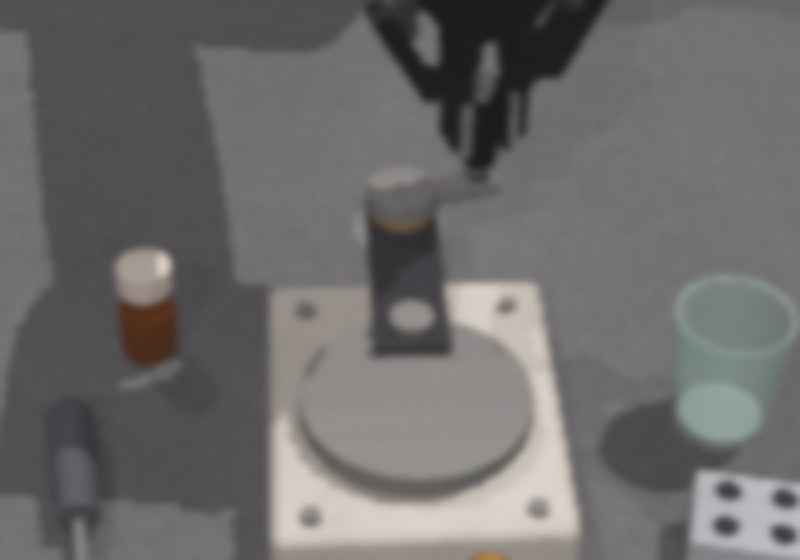

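```bash
python3 -m inch '0 0 0 0.0052 0.002 -0.0008 -1; 0 0 0 0.0052 0.0012 -0.0008 -1; 0 0 0 0.003 0 -0.0006 -1; 0 0 0 0 0 -0.0006 -1'; python3 arc.py -0.1 1 .5556 .0428 .045
```

```text
time: 11.7
tool_pos: [0.5527, 0.0898, 0.1068]
orientation: [0.85, -0.526, 0.0, -0.002]
contact_force: [1.3, -1.6, 6.8]
grip_width: 0.0187
pos [0.5527 0.0898 0.1068] phi 1.633 crank~ -1.468 r 0.0471 F [ 1.31 -1.59  6.85] tq [-0.47 -0.2  -0.05]
[ 0.0046 -0.0021]
rot [-0.0037  0.0033 -0.0018]
```

```bash
python3 -m inch '0 0 0 0.0022 0 -0.0007 -1; 0 0 0 0 0 -0.0007 -1;0 0 0 0 0 -0.0007 -1'; python3 arc.py -0.1 1 .5556 .0428 .045
python3 - <<'E'
from h import *
T=[]
for n,(x0,x1,y0,y1) in dict(scene=(295,345,150,200),side=(325,365,195,245)).items():
    im=vision.camera(n)[:,:,::-1]; o=cv2.imread(f'pics/{n}0.png')
    z=lambda a:cv2.resize(a[y0:y1,x0:x1],None,fx=8,fy=8,interpolation=cv2.INTER_CUBIC)
    T.append(cv2.resize(np.hstack([z(o),z(im)]),(700,300 if n=='scene' else 300)))
    for zz in (.105,.097,.089): print(n,zz,np.round(proj(n,[.5565,.0437,zz]),1))
cv2.imwrite('pics/cmp.png',np.vstack(T))
o=manip.get_obs();print(o['tool_pos'],o['contact_force'])
E
```

```text
time: 12.0
tool_pos: [0.5563, 0.0901, 0.1068]
orientation: [0.85, -0.526, 0.001, -0.003]
contact_force: [-0.7, -2.6, 6.8]
grip_width: 0.0191
pos [0.5563 0.0901 0.1068] phi 1.556 crank~ -1.391 r 0.0473 F [-0.67 -2.57  6.84] tq [-0.53  0.14 -0.01]
[ 0.0045 -0.0026]
rot [-0.0039  0.0051 -0.0019]
scene 0.105 [316.1 171. ]
scene 0.097 [316.1 174. ]
scene 0.089 [316.  176.9]
side 0.105 [345.6 211.2]
side 0.097 [345.4 213.8]
side 0.089 [345.2 216.4]
[0.55635587 0.09006388 0.10685878] [-0.32222297 -1.40926477  6.48723311]
```

View pics/cmp.png

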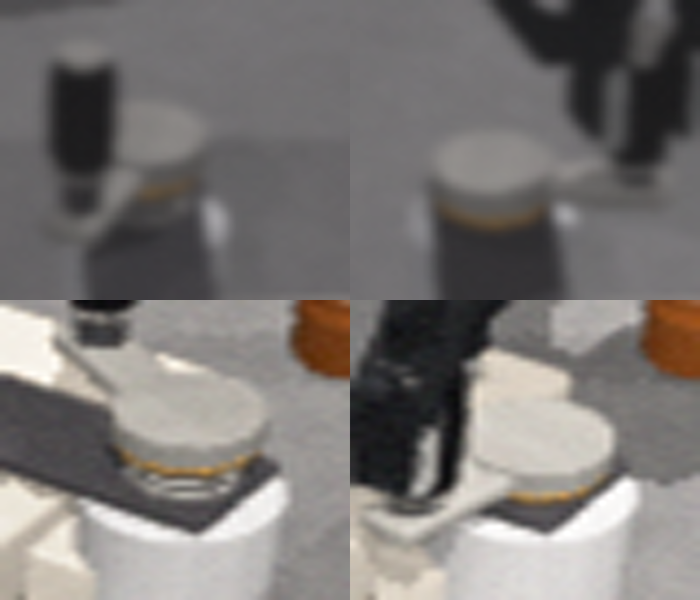

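The head is about 4.8 px lower in the scene view, roughly 13 mm. That matches a start at about -2.5 mm and an end at about -16 mm. Handing in while still holding the knob.

```bash
python3 - <<'E'
from station import order, manip
print(order.job_done()); o=manip.get_obs(); print(o['time'],o['tool_pos'],o['contact_force'])
E
```

```text
the job is handed in; nothing more can be done
None
the job is handed in; nothing more can be done
```

I gripped the knob from above at 40 N and walked the crank backward with an estimated 4–9 mm of press. The push then fell from 7.8 to 1.8 N at steady height, at about crank -1.5 (±0.1). I followed the bolt down about 6 mm, then turned forward one full turn, ending 0 to 0.2 rad past it. I handed in at about 12 s, still holding the knob with 6.5–6.8 N of push.

**Checks that agreed:**
- **Bolt height:** the head sat about 13 mm lower than at the start, which fits a final lift of about -16 mm.
- **Spring:** the highest push I read was 8.8 N, about 10.6 mm of press, so under the 12.5 mm limit. Force noise is about ±1 N (±1.4 mm).
- **Surroundings:** in the last wide camera view, just before the final quarter radian, the vial, beaker, driver and block looked untouched. The final close-up showed only the bolt.

**Check that disagreed:** force and height together gave about 10 mm of descent over the forward turn, not 8 mm. Possible causes are the pads slipping slightly on the knob during the 8.8 N moment, or force noise. I judged the turn by angle and by the pictures, not by that figure.

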